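Tip rinsed betel nuts from the mesh basket into the mortar

ROBOT

A 6-joint arm with a two-finger parallel gripper is mounted at the origin on the work surface. World frame = base frame: x ahead of the robot, y to its left, z up, the work surface at z = 0. Lengths are in m, angles in rad, forces in N, time in s.
With the tool pointing down it reaches from about 0.275 to 1 m from the base axis. Payload 8.4 kg.
Tool frame: the origin (TCP) lies midway between the tips of the shut fingers; the grasp point (between the pads) lies 19 mm behind it; z points along the fingers, y is the line along which they close (so a half turn about z gives the same grasp; the last joint's range is limited). The gripper opens to 85 mm and grips with 20 to 120 N. Pads are 22 mm wide; open, the fingers measure 114 mm over their backs; the gripper's body (76 mm by 85 mm) begins 54 mm behind the grasp point. The pads swing forward as they close: fully open they stand 13 mm farther back than shut.
Start: joints at [-1.201, 0.353, 1.633, -0, 1.155, -0.002], TCP at [0.227, -0.582, 0.231] pointing down, gripper open.
Joint ranges: [-2.63, 2.63], [-0.92, 2.1], [0.06, 2.66], [-1.3, 4.44], [0, 2.69], [-3.02, 3.02]. Speed limits (rad/s): [2.22, 2.22, 2.79, 3.14, 3.14, 3.14].

INTERFACE

Orientations are given as [roll, pitch, yaw] about the fixed x, y, z axes, in that order (R = Rz(yaw) Ry(pitch) Rx(roll)).
In Python, from workcell import robot gives the robot as it stands. The module is installed in compiled form; this text tells all that it offers.
- The arm moves only by the tool servo_tool, never from a script. Its argument "deltas" is a list of rows, each a list of 7 numbers: the shift along the world's x, y, z scaled (see below), then the turn, a rotation vector about the world's x, y, z scaled (see below), then the closure in counts, from 0 (fully open) to 255 (shut). A call has 1 to 8 rows; each row is the pose to reach, as a shift and turn from the pose commanded when the call began, turning the shorter way round; what a row does not reach only later rows make up. The controller multiplies each number of a shift by 100 cm and each number of a turn by pi rad. A row lasts 1/12 s, in which the tool goes at most 41.7 mm and 7.16 degrees, less where a joint would pass 70% of its speed; a pose out of reach is approached as far as the arm can. A call with a number of a shift or a turn outside -1 to 1 is refused whole. A call with a gripper value outside its range is refused whole. The fingers move at their own pace and stop on an object; the grip force is fixed at half the most. Time passes only in rows, so rows that repeat a pose let the fingers close. It gives the time, the measured TCP pose, the force, the opening and the grip force at its end, in the units of the state.
- robot.get_state(): the state, without advancing time (a new reading comes with each control period).
- robot.camera(name): name is "scene" or "top" or "wrist"; returns a dict with "color" (400x640x3 uint8, red, green, blue), "fx", "fy", "cx", "cy" (pixels), "extrinsics" (4x4, takes a point from world to camera coordinates); the wrist camera has in their place "mount" (4x4, takes a point from camera to tool coordinates, whose origin is the TCP and whose axes are the flange's). Camera axes: x right, y down, z forward; pixel columns grow to the right and rows downward; lengths in m; the calibration is good to about 2 mm. A picture is of the moment at which its call begins: read the wrist's pose just before it. There is no depth.
- robot.finish_job(): hands the job in; it is judged then, once.
Trained networks look in a picture, given as the dict that the camera call returned (one of the last four; its "shot" number tells which), for a name from the list of things; names that differ only in an ending like _2 or _b are one class to them, and where a whole thing is asked for, a point or a joint stands for the part that bears it (a point fixed in the world has none). Each returns a list of dicts, best first, with "conf" (0 to 1); they miss things now and then, are a little off and sometimes report something else, mostly with a low value. They report only what shows in the picture. A call takes as long as a camera call. They do not tell look-alikes from the thing itself.
- robot.search_frame(picture, label): "at" ([x, y, z] in m, in world coordinates, good to about 4 mm: the middle of the surface that is visible of it).
- robot.place_of(picture, label): "at" ([x, y, z] in m, in world coordinates, good to about 4 mm: a listed point, or the origin of a listed thing).
The state is a dict: "t": time; "joints": joint angles; "joint_velocities": joint speeds; "tau": joint torques, N m; "position": TCP position; "tcp_rot": TCP orientation; "force": force on the tool from outside, world axes, zero at the start; "wrist_torque": the same for the moment, N m; "width": finger opening in m; "gripper_force": force on a finger pad.
Only numpy, scipy, OpenCV 4.12 (cv2) and the standard library are available. Lean on these libraries where they do the work, as an engineer would, in place of code of your own. Each camera call takes 0.05 s, during which the arm holds its last target. There are 200 camera calls.

TASK

Five rinsed betel nuts are draining in the wire-mesh basket on the rubber mat: take the basket by its handle and tip it so that all five roll out through the notched spout in its rim into the porcelain mortar, ready for crushing. Then stand the empty basket upright on its rubber mat again and let go. Do not shift the mortar or the other things on the bench.

Things in the scene. Friction and masses are not known exactly. Their poses are not given: they have to be found in the camera images.
- basket_handle (a point): Grip point of the basket's handle, on its middle line, 125 mm behind the basket's axis, 68 mm above its foot. The handle, opposite the spout, is a flat-sided steel bar 110 mm long, 16 mm wide (along y), 12 mm thick, rising 20 degrees away from the rim; it goes on 57 mm further back and 47 mm nearer the rim. Pinch it across y, fingers upright or leaning along it.
- basket_spout (a point): Middle of the outer lip of the spout: 88 mm in front of the basket's axis (+x), 42 mm above its foot. The spout is a notch 54 mm wide in the rim, opened into a straight mesh chute climbing at 35 degrees from the floor, 41 mm from the axis, to this lip: carried level, it keeps the nuts in; spout down beyond 35 degrees they run out (60 to 75 empties it).
- basket_center (a point): Axis of the loose basket, 26 mm above its foot. Round open steel wire-mesh strainer, about 300 g: flat floor, radius 45 mm, 9 mm above the foot's underside; walls flare to a rim of radius 70 mm at 52 mm; foot ring radius 40 mm. Axes of all basket points: z up the middle, x level from handle to spout, y across. It starts with its spout roughly towards the mortar's side.
- mortar_rim (a point): Centre of the mouth of the white porcelain mortar, 88 mm above the bench. Thick round bowl, loose, 1.9 kg, outer radius 85 mm and inner radius 75 mm at the rim, about 70 mm deep inside, narrower below (foot radius 48 mm), standing free on the bench.
- mat: Black ribbed rubber drain mat, 200 x 200 mm, 4 mm thick, fixed to the bench; origin at the centre of its underside, x and y along its sides. The basket starts on it.
- nut0_center (a point): Centre of a brown betel nut, a hard blunt rounded cone 25 mm across and 25 mm high, 11 g; it starts on the basket's floor.
- nut1_center (a point): Centre of a brown betel nut, a hard blunt rounded cone 25 mm across and 25 mm high, 11 g; it starts on the basket's floor.
- nut2_center (a point): Centre of a brown betel nut, a hard blunt rounded cone 25 mm across and 25 mm high, 11 g; it starts on the basket's floor.
- nut3_center (a point): Centre of a brown betel nut, a hard blunt rounded cone 25 mm across and 25 mm high, 11 g; it starts on the basket's floor.
- nut4_center (a point): Centre of a brown betel nut, a hard blunt rounded cone 25 mm across and 25 mm high, 11 g; it starts on the basket's floor.
- pestle: Loose white porcelain pestle 162 mm long, up to 42 mm thick, lying on the bench on the robot's side of the mortar; origin under its middle. Leave alone.
- flask: Conical glass flask, 84 mm wide, 124 mm high, beyond the mat and the mortar; origin at its underside. Leave alone.
- jar: Glass sample jar with steel lid, 72 mm wide, 95 mm high, beyond the mat; origin at its underside. Leave alone.
- wash_bottle: White plastic wash bottle with a red cap and bent nozzle, 68 mm wide, 196 mm high with nozzle, beyond the mortar; origin at its underside. Leave alone.
- beaker: Empty glass beaker, 68 mm wide, 85 mm high, beside the mortar, on the robot's right; origin at its underside. Leave alone.
- spatula: Thin steel laboratory spatula 180 mm long, lying flat on the left of the mat; origin under its middle. Leave alone.
Mind the look-alikes: they are no part of the job. What is meant by the part that bears mortar_rim is not blue or brown, and is the larger of those in its own colour.

How it is judged:
By the outcome, as a careful person would: the job done as asked, in the order asked, and still so for the second after the job is handed in, with the robot touching nothing.
It also fails if it takes over 51 s, if anything falls off the work surface, if the arm or the gripper's body presses on something with over 40 N, if the wrist force passes 120 N, or if a joint passes its speed limit or range.

## Working session

There is one attempt and no reset: what is moved stays moved. The work goes in short steps, Python scripts to look and compute and a tool call to move; the robot and the scene stay as the last step left them, time stands still between calls to the robot, and variables do not carry over. Pictures are saved under pics/ and viewed, at most 10 in all, crops included, and the job is handed in when it is done.

Besides the shell and the picture viewer there is one more tool, called after "Request:" by a JSON object that holds its "name" and its "arguments", one argument or row to a line. servo_tool: Moves the arm, as the interface text tells. Shifts and turns lie within -1 to 1; 1 stands for 100 cm of shift or pi rad of turn. Its arguments: {"type":"object","properties":{"deltas":{"type":"array"}},"required":["deltas"]}

```bash
mkdir -p pics; python3 - <<'E'
from workcell import robot
import cv2,numpy as np
s=robot.get_state();print(s['t'],s['position'],s['tcp_rot'],s['width'])
for c in("top","scene"):
    p=robot.camera(c);cv2.imwrite(f'pics/{c}0.png',p['color'][:,:,::-1])
    for l in["basket_handle","basket_spout","basket_center","mortar_rim","mat","nut0_center","pestle","flask","jar","wash_bottle","beaker","spatula"]:
        r=robot.place_of(p,l)
        out=[]
        for d in r[:6]:
            if d['conf']<.25: continue
            q=p['extrinsics']@np.r_[d['at'],1]
            out.append((round(d['conf'],2),np.round(d['at'],3).tolist(),[int(p['fx']*q[0]/q[2]+p['cx']),int(p['fy']*q[1]/q[2]+p['cy'])]))
        print(c,l,*out)
print(robot.get_state()['t'])
E
```

```text
0.0 [ 0.2268753  -0.5818566   0.23055603] [-3.14019668e+00 -2.65629401e-05  3.71738990e-01] 0.08538250398704403
top basket_handle (0.86, [0.551, 0.222, 0.072], [252, 189])
top basket_spout (0.91, [0.635, 0.027, 0.044], [317, 162])
top basket_center (0.68, [0.598, 0.108, 0.033], [291, 175])
top mortar_rim (0.91, [0.345, -0.387, 0.07], [459, 254]) (0.79, [0.237, -0.273, 0.057], [421, 292]) (0.61, [0.532, -0.222, 0.088], [401, 191]) (0.57, [0.363, 0.067, 0.091], [304, 251]) (0.43, [0.637, 0.026, 0.046], [317, 162]) (0.25, [0.618, 0.13, 0.021], [284, 170])
top mat (0.58, [0.591, 0.123, -0.002], [287, 180])
top nut0_center (0.62, [0.624, 0.099, 0.029], [294, 167])
top pestle (0.86, [0.395, -0.163, -0.0], [379, 239])
top flask (0.65, [0.784, -0.035, 0.0], [335, 120])
top jar (0.72, [0.758, 0.104, 0.0], [292, 129])
top wash_bottle (0.62, [0.753, -0.239, 0.001], [398, 128])
top beaker (0.6, [0.619, -0.409, -0.001], [453, 168]) (0.57, [0.618, 0.13, 0.02], [284, 170])
top spatula (0.63, [0.751, -0.24, -0.001], [399, 129]) (0.62, [0.557, 0.444, -0.001], [186, 192])
scene basket_handle (0.61, [0.549, 0.224, 0.075], [360, 278])
scene basket_spout (0.71, [0.636, 0.025, 0.043], [285, 240])
scene basket_center (0.64, [0.6, 0.105, 0.029], [314, 259])
scene mortar_rim (0.76, [0.535, -0.22, 0.088], [274, 155]) (0.76, [0.343, -0.392, 0.068], [301, 106]) (0.7, [0.363, 0.068, 0.088], [383, 196]) (0.69, [0.237, -0.27, 0.055], [347, 119]) (0.58, [0.637, 0.026, 0.044], [285, 240])
scene mat (0.6, [0.588, 0.121, -0.002], [321, 268])
scene nut0_center (0.64, [0.62, 0.095, 0.024], [305, 261])
scene pestle
scene flask (0.73, [0.788, -0.03, -0.002], [224, 260])
scene jar (0.72, [0.76, 0.103, -0.002], [257, 296])
scene wash_bottle (0.83, [0.75, -0.239, -0.002], [208, 201])
scene beaker (0.97, [0.616, -0.409, 0.0], [227, 149])
scene spatula (0.67, [0.558, 0.446, 0.002], [416, 378])
1.3
```

```bash
python3 - <<'E'
import cv2
a=cv2.imread('pics/top0.png')[90:330,170:490];cv2.imwrite('pics/top0c.png',cv2.resize(a,(800,600),interpolation=cv2.INTER_CUBIC))
E
```

```text
(no output)
```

View pics/top0c.png

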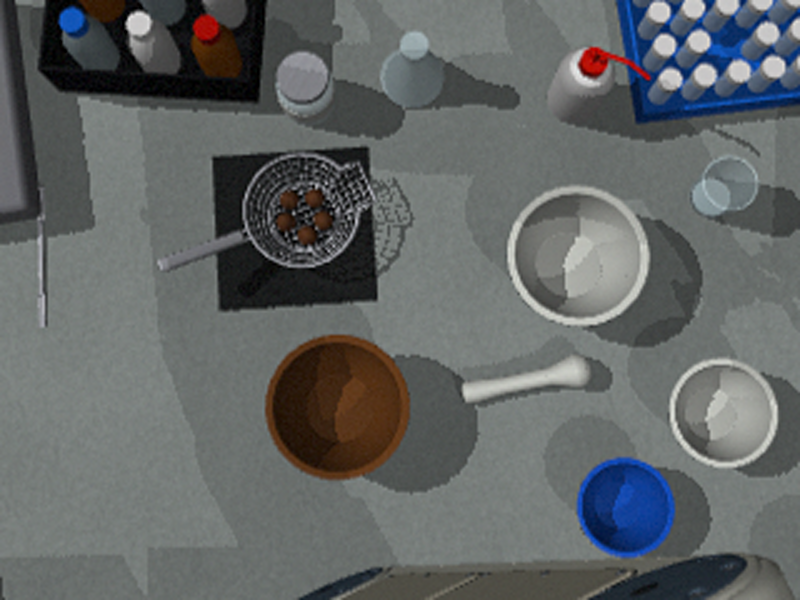

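View pics/scene0.png

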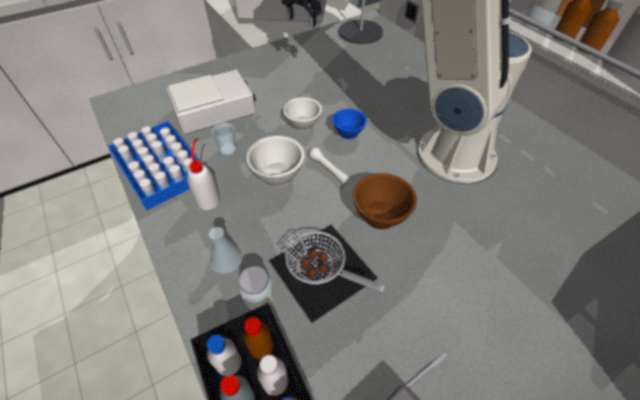

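The four bowls in the top view are large white (401,191), small white (459,254), blue (421,292) and brown (304,251). The mortar is the large white one: it is neither blue nor brown and is the larger of the two white bowls. The enlarged crop confirms this at crop pixel (578,255). The basket sits on the mat with its spout towards −y, and its handle points back-left.

```bash
cat > h.py <<'E'
import numpy as np
from scipy.spatial.transform import Rotation as R
from workcell import robot
H=np.array([.550,.223,.073])     # handle grip point, basket yaw
YAW=np.arctan2(.026-.223,.6355-.550)
def basket_R(yaw,tilt): return R.from_euler('z',yaw)*R.from_euler('y',tilt)   # tilt>0: spout down
def tool_in_basket(lean):
    l=np.radians(lean); z=np.array([np.sin(l),0,-np.cos(l)]); y=np.array([0,1.,0])
    return R.from_matrix(np.c_[np.cross(y,z),y,z])
def tool(p,yaw,tilt,lean,back=-.019):
    r=basket_R(yaw,tilt)*tool_in_basket(lean); return p-back*r.apply([0,0,1]),r
def cur():
    s=robot.get_state(); return s['position'],R.from_euler('xyz',s['tcp_rot'])
def rows(start,targets):
    p0,r0=start
    for p,r in targets:
        print(np.round(np.r_[p-p0,(r*r0.inv()).as_rotvec()/np.pi],3).tolist(), np.round(p,3), np.round(r.as_euler('xyz'),3))
E
python3 - <<'E'
from h import *
print(np.degrees(YAW))
c=cur()
pre=tool(H,YAW,0,30,.081); g=tool(H,YAW,0,30)
up=(pre[0]+[0,0,.15],pre[1])
rows(c,[up]);rows(up,[pre]);rows(pre,[g])
E
```

```text
-66.53866700137215
[0.307, 0.842, 0.062, -0.171, 0.071, 0.499] [0.534 0.26  0.293] [3.142 0.524 1.98 ]
[0.0, 0.0, -0.15, 0.0, 0.0, 0.0] [0.534 0.26  0.143] [3.142 0.524 1.98 ]
[0.02, -0.046, -0.087, 0.0, 0.0, 0.0] [0.554 0.214 0.057] [3.142 0.524 1.98 ]
```

Request:
{"name": "servo_tool", "arguments": {
  "deltas": [
    [0.01,0.02,0.01,-0.005,0.002,0.016,0],
    [0.025,0.06,0.025,-0.014,0.006,0.042,0],
    [0.04,0.1,0.04,-0.021,0.009,0.063,0],
    [0.055,0.14,0.055,-0.028,0.012,0.084,0],
    [0.07,0.18,0.07,-0.035,0.015,0.105,0],
    [0.082,0.22,0.082,-0.042,0.018,0.125,0],
    [0.092,0.25,0.09,-0.05,0.021,0.146,0],
    [0.102,0.28,0.1,-0.057,0.024,0.166,0]
  ]
}}

```text
t: 1.97
position: [0.329, -0.3005, 0.332]
tcp_rot: [3.041, 0.165, 0.889]
force: [1.1, 0.8, -0.2]
width: 0.0854
gripper_force: 0.0
```

Request:
{"name": "servo_tool", "arguments": {
  "deltas": [
    [0.013,0.036,0,-0.007,0.003,0.021,0],
    [0.026,0.072,0,-0.014,0.006,0.042,0],
    [0.039,0.108,0,-0.021,0.009,0.063,0],
    [0.052,0.144,0,-0.028,0.012,0.084,0],
    [0.065,0.18,0,-0.035,0.015,0.105,0],
    [0.078,0.216,0,-0.042,0.018,0.125,0],
    [0.09,0.25,0,-0.05,0.021,0.146,0],
    [0.102,0.28,0,-0.057,0.024,0.166,0]
  ]
}}

```text
t: 2.63
position: [0.4314, -0.0199, 0.3316]
tcp_rot: [3.036, 0.357, 1.412]
force: [0.2, 0.1, 0.4]
width: 0.085
gripper_force: 0.0
```

Request:
{"name": "servo_tool", "arguments": {
  "deltas": [
    [0.013,0.036,0,-0.007,0.003,0.021,0],
    [0.026,0.072,-0.005,-0.014,0.006,0.042,0],
    [0.039,0.108,-0.01,-0.021,0.009,0.063,0],
    [0.052,0.144,-0.015,-0.028,0.012,0.084,0],
    [0.065,0.18,-0.02,-0.035,0.015,0.105,0],
    [0.078,0.216,-0.025,-0.042,0.018,0.125,0],
    [0.09,0.25,-0.032,-0.05,0.021,0.146,0],
    [0.102,0.28,-0.038,-0.057,0.024,0.166,0]
  ]
}}

```text
t: 3.3
position: [0.5333, 0.2603, 0.2926]
tcp_rot: [-3.14, 0.524, 1.981]
force: [0.9, -0.8, -0.7]
width: 0.0855
gripper_force: 0.0
```

Good tracking. I'll refine the handle position from all the cameras before descending.

```bash
python3 - <<'E'
from h import *
for c in("wrist","top","scene"):
    p=robot.camera(c)
    for l in("basket_handle","basket_spout","basket_center"):
        print(c,l,[(round(d['conf'],2),np.round(d['at'],3).tolist()) for d in robot.place_of(p,l)[:2]])
s=robot.get_state();print(s['joints'],s['t'])
pre=tool(H,YAW,0,30,.081); g=tool(H,YAW,0,30)
rows(cur(),[pre]);rows(pre,[g])
E
```

```text
wrist basket_handle [(0.7, [0.553, 0.22, 0.072])]
wrist basket_spout [(0.62, [0.635, 0.031, 0.044])]
wrist basket_center [(0.87, [0.601, 0.108, 0.028])]
top basket_handle [(0.77, [0.551, 0.224, 0.07])]
top basket_spout [(0.96, [0.636, 0.027, 0.046])]
top basket_center [(0.98, [0.6, 0.109, 0.031])]
scene basket_handle [(0.78, [0.551, 0.223, 0.071])]
scene basket_spout [(0.82, [0.636, 0.024, 0.044]), (0.47, [0.596, 0.126, 0.023])]
scene basket_center [(0.66, [0.599, 0.105, 0.027]), (0.35, [0.534, -0.222, 0.085])]
[ 0.72474837  0.33586324  1.61952798 -0.50288792  1.39077509  0.46388486] 3.9
[0.001, 0.003, -0.151, -0.0, -0.0, 0.002] [0.534 0.26  0.143] [3.142 0.524 1.98 ]
[0.02, -0.046, -0.087, 0.0, 0.0, 0.0] [0.554 0.214 0.057] [3.142 0.524 1.98 ]
```

Request:
{"name": "servo_tool", "arguments": {
  "deltas": [
    [0.0,0.0,-0.03,0,0,0,0],
    [0.0,0.0,-0.06,0,0,0,0],
    [0.001,0.001,-0.1,0,0,0.001,0],
    [0.001,0.002,-0.13,0,0,0.002,0],
    [0.001,0.002,-0.15,0,0,0.002,0],
    [0.006,-0.008,-0.17,0,0,0.002,0],
    [0.011,-0.02,-0.194,0,0,0.002,0],
    [0.016,-0.032,-0.217,0,0,0.002,0]
  ]
}}

```text
t: 4.57
position: [0.5493, 0.2254, 0.0755]
tcp_rot: [-3.141, 0.523, 1.983]
force: [-0.5, -0.7, -0.7]
width: 0.0854
gripper_force: 0.0
```

Request:
{"name": "servo_tool", "arguments": {
  "deltas": [
    [0.003,-0.006,-0.011,0,0,0,0],
    [0.006,-0.012,-0.022,0,0,0,0],
    [0.006,-0.012,-0.022,0,0,0,0],
    [0.006,-0.012,-0.022,0,0,0,0]
  ]
}}

```text
t: 4.9
position: [0.5554, 0.2137, 0.0547]
tcp_rot: [-3.141, 0.523, 1.982]
force: [0.2, 0.4, 0.2]
width: 0.0855
gripper_force: 0.0
```

Request:
{"name": "servo_tool", "arguments": {
  "deltas": [
    [0,0,0,0,0,0,150],
    [0,0,0,0,0,0,200],
    [0,0,0,0,0,0,230],
    [0,0,0,0,0,0,255],
    [0,0,0,0,0,0,255],
    [0,0,0,0,0,0,255],
    [0,0,0,0,0,0,255],
    [0,0,0,0,0,0,255]
  ]
}}

```text
t: 5.57
position: [0.5551, 0.214, 0.0546]
tcp_rot: [-3.141, 0.523, 1.983]
force: [-1.2, 2.3, 3.6]
width: 0.0156
gripper_force: 58.5
```

Gripped at 15.6 mm, which matches the 16 mm bar. Lifting gently, then checking for sag.

Request:
{"name": "servo_tool", "arguments": {
  "deltas": [
    [0,0,0.004,0,0,0,255],
    [0,0,0.01,0,0,0,255],
    [0,0,0.02,0,0,0,255],
    [0,0,0.03,0,0,0,255],
    [0,0,0.045,0,0,0,255],
    [0,0,0.06,0,0,0,255],
    [0,0,0.075,0,0,0,255],
    [0,0,0.085,0,0,0,255]
  ]
}}

```text
t: 6.23
position: [0.5557, 0.2141, 0.1421]
tcp_rot: [3.14, 0.523, 1.982]
force: [-0.6, -0.2, -3.2]
width: 0.015
gripper_force: 58.6
```

```bash
python3 - <<'E'
from h import *
import cv2
s=robot.get_state();print(s['t'],s['position'],s['force'],s['wrist_torque'],s['width'])
for c in("wrist","top","scene"):
    p=robot.camera(c); cv2.imwrite(f'pics/{c}1.png',p['color'][:,:,::-1])
    for l in("basket_handle","basket_spout","basket_center"):
        print(c,l,[(round(d['conf'],2),np.round(d['at'],3).tolist()) for d in robot.place_of(p,l)[:2]])
    print([(np.round(d['at'],3).tolist()) for d in robot.place_of(p,'nut0_center')[:7]])
E
```

```text
6.2333 [0.55568385 0.21410421 0.14205817] [-0.5805932  -0.15279843 -3.17219801] [0.84325764 0.29854487 0.01397502] 0.015037599917582665
wrist basket_handle [(0.69, [0.554, 0.222, 0.158]), (0.43, [0.757, 0.1, -0.004])]
wrist basket_spout [(0.8, [0.637, 0.03, 0.132])]
wrist basket_center [(0.97, [0.603, 0.108, 0.114])]
[[0.623, 0.098, 0.113]]
top basket_handle [(0.76, [0.551, 0.221, 0.157])]
top basket_spout [(0.77, [0.635, 0.023, 0.13])]
top basket_center [(0.65, [0.599, 0.109, 0.118])]
[[0.621, 0.098, 0.114]]
scene basket_handle [(0.79, [0.552, 0.221, 0.162])]
scene basket_spout [(0.77, [0.637, 0.025, 0.126])]
scene basket_center [(0.79, [0.598, 0.109, 0.11])]
[[0.758, 0.105, -0.0], [0.618, 0.094, 0.107], [0.549, 0.223, 0.158]]
```

View pics/wrist1.png

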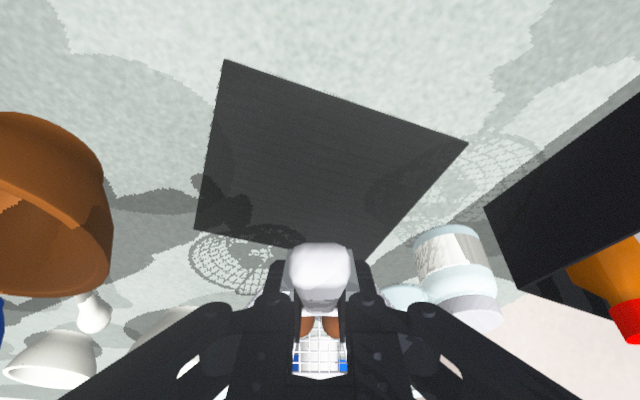

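The wrist view shows the handle between the fingers, with its end at (320,265). The nuts are visible through the mesh near (305,325), and the basket is level. Next I'll plan the carry and the pour.

```bash
cat >> h.py <<'E'
P0=np.array([.5554,.214,.1420]); R0=R.from_euler('xyz',[np.pi,.5235,1.9825])
HL=np.array([.5515,.2225,.157]); RB=basket_R(YAW,0)
LIPL=HL+RB.apply([.213,0,-.026])
RT=RB.inv()*R0; TT=RB.inv().apply(P0-LIPL)   # tool in lip frame
def fromlip(lip,yawdeg,tilt):
    rb=basket_R(np.radians(yawdeg),np.radians(tilt)); return lip+rb.apply(TT),rb*RT
def seg(a,b,n,ease=True):
    a,b=np.array(a,float),np.array(b,float); start=fromlip(a[:3],a[3],a[4])
    for k in range(0,n,8):
        tg=[]
        for i in range(k+1,min(k+8,n)+1):
            s=i/n; s=s*s*(3-2*s) if ease else s
            q=a+s*(b-a); tg.append(fromlip(q[:3],q[3],q[4]))
        p0,r0=start
        print('call');
        for p,r in tg: print(np.round(np.r_[p-p0,(r*r0.inv()).as_rotvec()/np.pi],3).tolist())
        start=tg[-1]
    print('end',np.round(start[0],4),np.round(start[1].as_euler('xyz'),3))
E
python3 - <<'E'
from h import *
print(LIPL,np.degrees(YAW))
W0=[*LIPL,np.degrees(YAW),0];W1=[.5345,-.19,.175,-90,0];W2=[.5345,-.19,.13,-90,30]
seg(W0,W1,24);seg(W1,W2,8)
E
```

```text
[0.63630171 0.02710893 0.131     ] -66.53866700137215
call
[-0.0, -0.001, 0.0, 0.0, 0.0, -0.001]
[-0.0, -0.004, 0.001, 0.0, 0.0, -0.003]
[-0.001, -0.008, 0.002, 0.0, 0.0, -0.006]
[-0.002, -0.014, 0.003, -0.0, -0.0, -0.01]
[-0.003, -0.021, 0.005, 0.0, 0.0, -0.015]
[-0.004, -0.029, 0.007, 0.0, 0.0, -0.02]
[-0.005, -0.038, 0.009, -0.0, -0.0, -0.027]
[-0.006, -0.049, 0.011, -0.0, 0.0, -0.034]
call
[-0.001, -0.011, 0.003, 0.0, -0.0, -0.007]
[-0.003, -0.023, 0.005, 0.0, -0.0, -0.015]
[-0.004, -0.035, 0.008, 0.0, 0.0, -0.023]
[-0.005, -0.047, 0.011, 0.0, -0.0, -0.031]
[-0.006, -0.06, 0.013, -0.0, 0.0, -0.04]
[-0.008, -0.072, 0.016, 0.0, -0.0, -0.048]
[-0.009, -0.085, 0.019, 0.0, -0.0, -0.055]
[-0.01, -0.096, 0.021, 0.0, -0.0, -0.063]
call
[-0.001, -0.011, 0.002, -0.0, 0.0, -0.007]
[-0.002, -0.022, 0.005, -0.0, 0.0, -0.013]
[-0.003, -0.031, 0.006, -0.0, 0.0, -0.019]
[-0.003, -0.039, 0.008, 0.0, 0.0, -0.024]
[-0.004, -0.046, 0.01, 0.0, 0.0, -0.028]
[-0.004, -0.051, 0.011, 0.0, 0.0, -0.031]
[-0.005, -0.054, 0.011, -0.0, 0.0, -0.033]
[-0.005, -0.055, 0.011, 0.0, 0.0, -0.034]
end [0.5347 0.0136 0.186 ] [3.142 0.523 1.573]
call
[0.0, -0.0, 0.003, 0.007, 0.0, -0.0]
[0.0, -0.002, 0.01, 0.026, -0.0, -0.0]
[0.0, -0.005, 0.019, 0.053, 0.0, -0.0]
[0.0, -0.01, 0.03, 0.083, 0.0, -0.0]
[0.0, -0.017, 0.04, 0.114, 0.0, 0.0]
[0.0, -0.024, 0.048, 0.141, 0.0, 0.0]
[0.0, -0.03, 0.053, 0.16, 0.0, -0.0]
[0.0, -0.033, 0.055, 0.167, 0.0, -0.0]
end [ 0.5347 -0.0191  0.2414] [ 3.14  -0.     1.573]
```

Request:
{"name": "servo_tool", "arguments": {
  "deltas": [
    [0,-0.001,0.001,0,0,-0.001,255],
    [0,-0.004,0.003,0,0,-0.003,255],
    [-0.001,-0.008,0.006,0,0,-0.006,255],
    [-0.002,-0.014,0.01,0,0,-0.01,255],
    [-0.003,-0.021,0.013,0,0,-0.015,255],
    [-0.004,-0.029,0.016,0,0,-0.02,255],
    [-0.005,-0.038,0.018,0,0,-0.027,255],
    [-0.006,-0.049,0.02,0,0,-0.034,255]
  ]
}}

```text
t: 7.65
position: [0.549, 0.1639, 0.1597]
tcp_rot: [-3.141, 0.523, 1.874]
force: [0.4, 0.1, -3.2]
width: 0.015
gripper_force: 58.6
```

Request:
{"name": "servo_tool", "arguments": {
  "deltas": [
    [-0.001,-0.011,0.002,0,0,-0.007,255],
    [-0.003,-0.023,0.004,0,0,-0.015,255],
    [-0.004,-0.035,0.006,0,0,-0.023,255],
    [-0.005,-0.047,0.008,0,0,-0.031,255],
    [-0.006,-0.06,0.01,0,0,-0.04,255],
    [-0.008,-0.072,0.012,0,0,-0.048,255],
    [-0.009,-0.085,0.014,0,0,-0.055,255],
    [-0.01,-0.096,0.016,0,0,-0.063,255]
  ]
}}

```text
t: 8.32
position: [0.5388, 0.0672, 0.1755]
tcp_rot: [-3.14, 0.524, 1.676]
force: [-0.9, 0.4, -3.9]
width: 0.0152
gripper_force: 58.6
```

Request:
{"name": "servo_tool", "arguments": {
  "deltas": [
    [-0.001,-0.011,0.002,0,0,-0.007,255],
    [-0.002,-0.022,0.004,0,0,-0.013,255],
    [-0.003,-0.031,0.006,0,0,-0.019,255],
    [-0.003,-0.039,0.007,0,0,-0.024,255],
    [-0.004,-0.046,0.008,0,0,-0.028,255],
    [-0.004,-0.051,0.008,0,0,-0.031,255],
    [-0.005,-0.054,0.008,0,0,-0.033,255],
    [-0.005,-0.055,0.008,0,0,-0.034,255]
  ]
}}

```text
t: 8.98
position: [0.5339, 0.0133, 0.1832]
tcp_rot: [-3.14, 0.523, 1.571]
force: [0.5, -0.1, -4.2]
width: 0.0149
gripper_force: 58.6
```

```bash
python3 - <<'E'
from h import *
import cv2
s=robot.get_state();print(s['t'],s['position'],s['tcp_rot'],s['force'],s['joints'])
for c in("top","scene"):
    p=robot.camera(c); cv2.imwrite(f'pics/{c}2.png',p['color'][:,:,::-1])
    for l in("basket_handle","basket_spout","basket_center","mortar_rim"):
        print(c,l,[(round(d['conf'],2),np.round(d['at'],3).tolist()) for d in robot.place_of(p,l)[:4]])
a=cv2.imread('pics/top2.png')[120:280,240:480];b=cv2.imread('pics/scene2.png')[100:260,200:440]
cv2.imwrite('pics/c2.png',cv2.resize(np.vstack([a,b]),(450,600),interpolation=cv2.INTER_CUBIC))
E
```

```text
8.9833 [0.53385832 0.01330661 0.18317292] [-3.14020887  0.52347487  1.57087123] [ 0.53925946 -0.14028955 -4.20219896] [ 0.3300274   0.36975318  1.84550234 -0.53874577  1.1703919   0.60615009]
top basket_handle [(0.73, [0.534, 0.024, 0.198])]
top basket_spout [(0.95, [0.533, -0.19, 0.171]), (0.66, [0.517, -0.131, 0.148])]
top basket_center [(0.56, [0.532, -0.101, 0.159])]
top mortar_rim [(0.92, [0.532, -0.222, 0.088]), (0.87, [0.345, -0.39, 0.066]), (0.87, [0.242, -0.267, 0.058])]
scene basket_handle [(0.77, [0.533, 0.022, 0.203])]
scene basket_spout [(0.85, [0.535, -0.194, 0.171])]
scene basket_center [(0.78, [0.532, -0.103, 0.153])]
scene mortar_rim [(0.7, [0.343, -0.388, 0.069]), (0.67, [0.534, -0.222, 0.084]), (0.67, [0.362, 0.068, 0.087])]
```

View pics/c2.png

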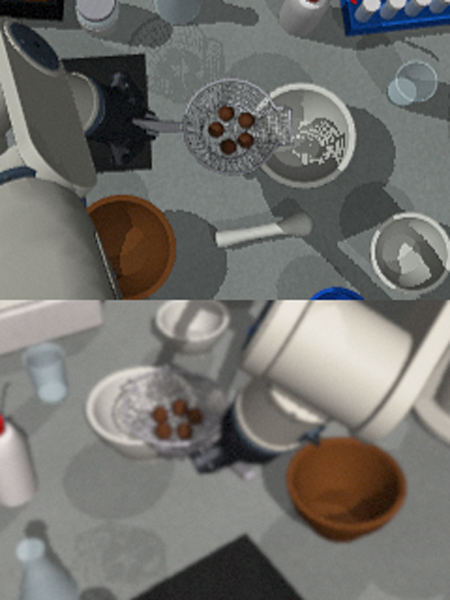

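The top crop shows all five nuts in the basket near (232,132) and the spout at (285,125), over the mortar at (305,133). Now I'll tilt to 30° and then pour.

Request:
{"name": "servo_tool", "arguments": {
  "deltas": [
    [0,0,0.003,0.007,0,0,255],
    [0,-0.002,0.01,0.026,0,0,255],
    [0,-0.005,0.019,0.053,0,0,255],
    [0,-0.01,0.03,0.083,0,0,255],
    [0,-0.017,0.04,0.114,0,0,255],
    [0,-0.024,0.048,0.141,0,0,255],
    [0,-0.03,0.053,0.16,0,0,255],
    [0,-0.033,0.055,0.167,0,0,255]
  ]
}}

```text
t: 10.15
position: [0.5344, -0.0213, 0.2402]
tcp_rot: [3.139, -0.004, 1.57]
force: [-0.1, 0.3, -4.2]
width: 0.0153
gripper_force: 58.7
```

```bash
python3 - <<'E'
from h import *
s=robot.get_state();print(s['t'],s['position'],s['tcp_rot'],s['joints'])
seg([.5345,-.19,.127,-90,30],[.5345,-.19,.122,-90,74],24,False)
E
```

```text
10.15 [ 0.53443516 -0.02126212  0.24019991] [ 3.13927134 -0.00440968  1.57008523] [-0.04545694  0.2027667   1.81775837  0.0050121   1.11895076 -0.04692437]
call
[0.0, -0.004, 0.005, 0.01, 0.0, 0.0]
[0.0, -0.007, 0.01, 0.02, 0.0, 0.0]
[0.0, -0.011, 0.015, 0.031, 0.0, 0.0]
[0.0, -0.016, 0.02, 0.041, 0.0, 0.0]
[0.0, -0.02, 0.025, 0.051, 0.0, 0.0]
[0.0, -0.024, 0.029, 0.061, 0.0, 0.0]
[0.0, -0.029, 0.034, 0.071, 0.0, 0.0]
[0.0, -0.034, 0.038, 0.081, 0.0, 0.0]
call
[-0.0, -0.005, 0.004, 0.01, -0.0, -0.0]
[0.0, -0.01, 0.008, 0.02, -0.0, 0.0]
[-0.0, -0.015, 0.012, 0.031, -0.0, 0.0]
[-0.0, -0.02, 0.015, 0.041, -0.0, 0.0]
[-0.0, -0.026, 0.019, 0.051, 0.0, -0.0]
[-0.0, -0.031, 0.022, 0.061, -0.0, 0.0]
[-0.0, -0.037, 0.025, 0.071, 0.0, -0.0]
[0.0, -0.043, 0.028, 0.081, 0.0, -0.0]
call
[0.0, -0.006, 0.003, 0.01, 0.0, -0.0]
[0.0, -0.012, 0.005, 0.02, -0.0, 0.0]
[0.0, -0.018, 0.008, 0.031, -0.0, -0.0]
[-0.0, -0.024, 0.01, 0.041, 0.0, 0.0]
[-0.0, -0.03, 0.012, 0.051, 0.0, 0.0]
[0.0, -0.036, 0.013, 0.061, -0.0, -0.0]
[-0.0, -0.043, 0.015, 0.071, -0.0, -0.0]
[0.0, -0.049, 0.016, 0.081, 0.0, -0.0]
end [ 0.5347 -0.1444  0.3208] [ 3.139 -0.768  1.573]
```

Request:
{"name": "servo_tool", "arguments": {
  "deltas": [
    [0,-0.004,0.005,0.01,0,0,255],
    [0,-0.007,0.01,0.02,0,0,255],
    [0,-0.011,0.015,0.031,0,0,255],
    [0,-0.016,0.02,0.041,0,0,255],
    [0,-0.02,0.025,0.051,0,0,255],
    [0,-0.024,0.029,0.061,0,0,255],
    [0,-0.029,0.034,0.071,0,0,255],
    [0,-0.034,0.038,0.081,0,0,255]
  ]
}}

```text
t: 10.82
position: [0.5338, -0.0539, 0.2771]
tcp_rot: [3.141, -0.257, 1.573]
force: [0.6, -0.8, -4.2]
width: 0.0153
gripper_force: 58.7
```

Request:
{"name": "servo_tool", "arguments": {
  "deltas": [
    [0,-0.005,0.004,0.01,0,0,255],
    [0,-0.01,0.008,0.02,0,0,255],
    [0,-0.015,0.012,0.031,0,0,255],
    [0,-0.02,0.015,0.041,0,0,255],
    [0,-0.026,0.019,0.051,0,0,255],
    [0,-0.031,0.022,0.061,0,0,255],
    [0,-0.037,0.025,0.071,0,0,255],
    [0,-0.043,0.028,0.081,0,0,255]
  ]
}}

```text
t: 11.48
position: [0.5337, -0.0971, 0.3048]
tcp_rot: [3.141, -0.511, 1.573]
force: [-0.5, -0.5, -3.3]
width: 0.0149
gripper_force: 58.8
```

Request:
{"name": "servo_tool", "arguments": {
  "deltas": [
    [0,-0.006,0.003,0.01,0,0,255],
    [0,-0.012,0.005,0.02,0,0,255],
    [0,-0.018,0.008,0.031,0,0,255],
    [0,-0.024,0.01,0.041,0,0,255],
    [0,-0.03,0.012,0.051,0,0,255],
    [0,-0.036,0.013,0.061,0,0,255],
    [0,-0.043,0.015,0.071,0,0,255],
    [0,-0.049,0.016,0.081,0,0,255]
  ]
}}

```text
t: 12.15
position: [0.534, -0.1462, 0.3205]
tcp_rot: [3.141, -0.766, 1.573]
force: [-0.3, 0.2, -3.7]
width: 0.0154
gripper_force: 59.1
```

Request:
{"name": "servo_tool", "arguments": {
  "deltas": [
    [0,0,0,0,0,0,255],
    [0,0,0,0,0,0,255],
    [0,0,0,0,0,0,255],
    [0,0,0,0,0,0,255],
    [0,0,0,0,0,0,255],
    [0,0,0,0,0,0,255],
    [0,0,0,0,0,0,255],
    [0,0,0,0,0,0,255]
  ]
}}

```text
t: 12.82
position: [0.5341, -0.1451, 0.3204]
tcp_rot: [3.141, -0.764, 1.572]
force: [0.7, -0.3, -3.1]
width: 0.015
gripper_force: 59.1
```

```bash
python3 - <<'E'
from h import *
import cv2
s=robot.get_state();print(s['t'],s['position'],s['tcp_rot'],s['force'],s['joints'])
for c in("top","scene"):
    p=robot.camera(c); cv2.imwrite(f'pics/{c}3.png',p['color'][:,:,::-1])
    for l in("basket_handle","basket_spout","mortar_rim","nut0_center"):
        print(c,l,[(round(d['conf'],2),np.round(d['at'],3).tolist()) for d in robot.place_of(p,l)[:7]])
a=cv2.imread('pics/top3.png')[120:280,240:480];b=cv2.imread('pics/scene3.png')[100:260,200:440]
cv2.imwrite('pics/c3.png',cv2.resize(np.vstack([a,b]),(450,600),interpolation=cv2.INTER_CUBIC))
E
```

```text
12.8167 [ 0.53408127 -0.14507296  0.32042891] [ 3.14135136 -0.76433603  1.57232855] [ 0.70046837 -0.31815707 -3.09355212] [-0.62321864  0.40774127  1.56618105  0.59887221  1.65989236 -0.72412046]
top basket_handle [(0.75, [0.534, -0.16, 0.334])]
top basket_spout [(0.94, [0.531, -0.193, 0.12])]
top mortar_rim [(0.86, [0.534, -0.223, 0.088]), (0.73, [0.361, 0.066, 0.091]), (0.56, [0.239, -0.27, 0.058])]
top nut0_center []
scene basket_handle [(0.89, [0.53, -0.16, 0.334])]
scene basket_spout [(0.67, [0.533, -0.197, 0.122]), (0.47, [0.531, -0.222, 0.086])]
scene mortar_rim [(0.95, [0.53, -0.222, 0.087]), (0.87, [0.236, -0.271, 0.057]), (0.62, [0.343, -0.391, 0.069]), (0.56, [0.365, 0.067, 0.089])]
scene nut0_center [(0.48, [0.553, -0.243, 0.031]), (0.48, [0.534, -0.158, 0.336])]
```

View pics/c3.png

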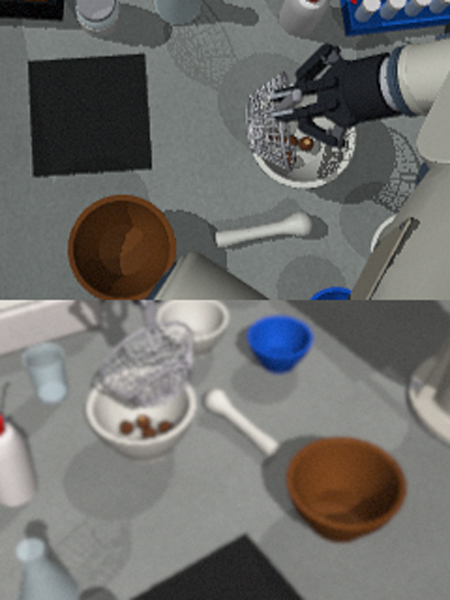

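The scene crop shows the nuts in the mortar at about (125–165, 428), and none are visible in the basket. I'll tilt back while rising and count them.

```bash
python3 - <<'E'
from h import *
seg([.534,-.19,.122,-90,74],[.534,-.16,.195,-90,0],16,False)
E
```

```text
call
[0.0, 0.018, 0.0, -0.026, -0.0, -0.0]
[0.0, 0.035, -0.001, -0.051, 0.0, -0.0]
[-0.0, 0.052, -0.003, -0.077, 0.0, -0.0]
[-0.0, 0.068, -0.006, -0.103, 0.0, 0.0]
[0.0, 0.084, -0.011, -0.128, -0.0, -0.0]
[0.0, 0.099, -0.017, -0.154, -0.0, -0.0]
[-0.0, 0.112, -0.023, -0.18, -0.0, 0.0]
[-0.0, 0.125, -0.031, -0.206, -0.0, 0.0]
call
[0.0, 0.012, -0.008, -0.026, 0.0, -0.0]
[0.0, 0.023, -0.018, -0.051, 0.0, -0.0]
[0.0, 0.033, -0.028, -0.077, -0.0, -0.0]
[0.0, 0.041, -0.038, -0.103, 0.0, -0.0]
[0.0, 0.048, -0.049, -0.128, -0.0, -0.0]
[0.0, 0.054, -0.06, -0.154, -0.0, -0.0]
[0.0, 0.059, -0.072, -0.18, -0.0, -0.0]
[0.0, 0.063, -0.084, -0.206, -0.0, -0.0]
end [0.5342 0.0436 0.206 ] [3.142 0.523 1.573]
```

Request:
{"name": "servo_tool", "arguments": {
  "deltas": [
    [0,0.018,0.001,-0.026,0,0,255],
    [0,0.035,0,-0.051,0,0,255],
    [0,0.052,-0.002,-0.077,0,0,255],
    [0,0.068,-0.005,-0.103,0,0,255],
    [0,0.084,-0.01,-0.128,0,0,255],
    [0,0.099,-0.016,-0.154,0,0,255],
    [0,0.112,-0.022,-0.18,0,0,255],
    [0,0.125,-0.03,-0.206,0,0,255]
  ]
}}

```text
t: 13.98
position: [0.5342, -0.0195, 0.2911]
tcp_rot: [3.14, -0.114, 1.571]
force: [0.2, 0.9, -3.4]
width: 0.0151
gripper_force: 59.0
```

Request:
{"name": "servo_tool", "arguments": {
  "deltas": [
    [0,0.012,-0.008,-0.026,0,0,255],
    [0,0.023,-0.018,-0.051,0,0,255],
    [0,0.033,-0.028,-0.077,0,0,255],
    [0,0.041,-0.038,-0.103,0,0,255],
    [0,0.048,-0.049,-0.128,0,0,255],
    [0,0.054,-0.06,-0.154,0,0,255],
    [0,0.059,-0.072,-0.18,0,0,255],
    [0,0.063,-0.084,-0.206,0,0,255]
  ]
}}

```text
t: 14.65
position: [0.5342, 0.0439, 0.2063]
tcp_rot: [3.141, 0.532, 1.57]
force: [0.1, -0.5, -2.7]
width: 0.015
gripper_force: 59.1
```

```bash
python3 - <<'E'
from h import *
import cv2
s=robot.get_state();print(s['t'],s['position'],s['tcp_rot'],s['force'])
for c in("top","scene"):
    p=robot.camera(c); cv2.imwrite(f'pics/{c}4.png',p['color'][:,:,::-1])
    for l in("basket_handle","basket_spout","basket_center","nut0_center"):
        print(c,l,[(round(d['conf'],2),np.round(d['at'],3).tolist()) for d in robot.place_of(p,l)[:7]])
a=cv2.imread('pics/top4.png')[140:240,310:460];b=cv2.imread('pics/scene4.png')[120:220,220:370]
cv2.imwrite('pics/c4.png',cv2.resize(np.vstack([a,b]),(450,600),interpolation=cv2.INTER_CUBIC))
p0,r0=cur(); t=(np.array([.5554,.214,.142]),R0)
rows((p0,r0),[t])
E
```

```text
14.65 [0.53416898 0.04388119 0.20627471] [3.14061401 0.53184424 1.57041597] [ 0.08460656 -0.49707176 -2.68776938]
top basket_handle [(0.71, [0.533, -0.073, 0.183]), (0.59, [0.536, 0.053, 0.222])]
top basket_spout [(0.66, [0.534, -0.158, 0.196])]
top basket_center [(0.78, [0.532, -0.072, 0.183])]
top nut0_center [(0.38, [0.557, -0.237, 0.031])]
scene basket_handle [(0.57, [0.537, 0.051, 0.226]), (0.5, [0.592, 0.117, -0.003])]
scene basket_spout [(0.61, [0.536, -0.163, 0.194])]
scene basket_center [(0.83, [0.531, -0.076, 0.182])]
scene nut0_center [(0.61, [0.55, -0.243, 0.029])]
[0.021, 0.172, -0.065, 0.001, 0.001, 0.132] [0.555 0.214 0.142] [3.142 0.523 1.982]
```

View pics/c4.png

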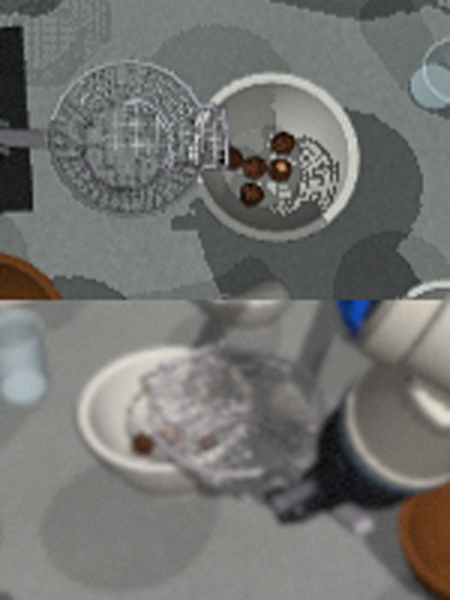

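The top crop shows five nuts in the mortar, at (283,143), (255,167), (281,169), (252,193) and (235,158), and the basket is empty. Returning it to the mat.

Request:
{"name": "servo_tool", "arguments": {
  "deltas": [
    [0.001,0.008,0,0,0,0.006,255],
    [0.003,0.025,0,0,0,0.019,255],
    [0.006,0.05,0,0.001,0.001,0.038,255],
    [0.009,0.078,-0.005,0.001,0.001,0.06,255],
    [0.013,0.108,-0.02,0.001,0.001,0.083,255],
    [0.016,0.138,-0.035,0.001,0.001,0.106,255],
    [0.02,0.16,-0.052,0.001,0.001,0.123,255],
    [0.021,0.172,-0.065,0.001,0.001,0.132,255]
  ]
}}

```text
t: 15.82
position: [0.5552, 0.2177, 0.1404]
tcp_rot: [-3.139, 0.525, 1.992]
force: [-0.0, -0.5, -3.8]
width: 0.0151
gripper_force: 59.2
```

```bash
python3 - <<'E'
from h import *
s=robot.get_state();print(s['t'],s['position'],s['tcp_rot'],s['force'])
for c in("top","scene"):
    p=robot.camera(c)
    for l in("basket_handle","basket_spout","basket_center"):
        print(c,l,[(round(d['conf'],2),np.round(d['at'],3).tolist()) for d in robot.place_of(p,l)[:2]])
rows(cur(),[(np.array([.5554,.214,.0555]),R0)])
E
```

```text
15.8167 [0.55524276 0.21765196 0.14044764] [-3.13913984  0.52475651  1.99203974] [-0.00656563 -0.52784823 -3.80726643]
top basket_handle [(0.68, [0.55, 0.226, 0.158]), (0.64, [0.5, -0.21, 0.027])]
top basket_spout [(0.86, [0.636, 0.031, 0.128]), (0.45, [0.53, -0.217, 0.024])]
top basket_center [(0.69, [0.756, 0.105, -0.001]), (0.63, [0.604, 0.112, 0.116])]
scene basket_handle [(0.64, [0.554, 0.222, 0.161])]
scene basket_spout [(0.68, [0.635, 0.029, 0.13]), (0.21, [0.502, -0.206, 0.029])]
scene basket_center [(0.84, [0.598, 0.104, 0.114])]
[-0.0, 0.0, -0.087, 0.001, -0.0, -0.0] [0.555 0.214 0.056] [3.142 0.523 1.982]
```

Request:
{"name": "servo_tool", "arguments": {
  "deltas": [
    [0,0,-0.015,0,0,0,255],
    [0,0,-0.03,0,0,0,255],
    [0,0,-0.045,0,0,0,255],
    [0,0,-0.058,0,0,0,255],
    [0,0,-0.068,0,0,0,255],
    [0,0,-0.075,0,0,0,255],
    [0,0,-0.08,0,0,0,255],
    [0,0,-0.083,0,0,0,255]
  ]
}}

```text
t: 16.88
position: [0.5549, 0.2146, 0.0574]
tcp_rot: [-3.137, 0.526, 1.988]
force: [-0.1, -0.1, -3.2]
width: 0.0149
gripper_force: 59.1
```

Request:
{"name": "servo_tool", "arguments": {
  "deltas": [
    [0,0,-0.001,0,0,0,255],
    [0,0,-0.002,0,0,0,255],
    [0,0,-0.003,0,0,0,255],
    [0,0,-0.003,0,0,0,255]
  ]
}}

```text
t: 17.22
position: [0.5554, 0.2149, 0.0558]
tcp_rot: [-3.139, 0.526, 1.987]
force: [-0.5, 0.8, -1.2]
width: 0.015
gripper_force: 59.4
```

Request:
{"name": "servo_tool", "arguments": {
  "deltas": [
    [0,0,-0.001,0,0,0,255],
    [0,0,-0.001,0,0,0,255]
  ]
}}

```text
t: 17.38
position: [0.5555, 0.215, 0.0549]
tcp_rot: [-3.139, 0.526, 1.987]
force: [-0.9, 2.0, 1.9]
width: 0.0151
gripper_force: 59.8
```

Request:
{"name": "servo_tool", "arguments": {
  "deltas": [
    [0,0,0,0,0,0,200],
    [0,0,0,0,0,0,150],
    [0,0,0,0,0,0,100],
    [0,0,0,0,0,0,50],
    [0,0,0,0,0,0,0],
    [0,0,0,0,0,0,0],
    [0,0,0,0,0,0,0],
    [0,0,0,0,0,0,0]
  ]
}}

```text
t: 18.05
position: [0.5551, 0.2147, 0.0543]
tcp_rot: [-3.138, 0.526, 1.988]
force: [-0.5, 1.0, 0.2]
width: 0.0854
gripper_force: 0.0
```

Request:
{"name": "servo_tool", "arguments": {
  "deltas": [
    [-0.002,0.005,0.009,0,0,0,0],
    [-0.006,0.014,0.026,0,0,0,0],
    [-0.012,0.028,0.052,0,0,0,0],
    [-0.018,0.042,0.08,0,0,0,0],
    [-0.02,0.046,0.11,0,0,0,0],
    [-0.02,0.046,0.14,0,0,0,0],
    [-0.02,0.046,0.17,0,0,0,0],
    [-0.02,0.046,0.19,0,0,0,0]
  ]
}}

```text
t: 18.72
position: [0.5353, 0.2617, 0.2481]
tcp_rot: [-3.141, 0.525, 1.987]
force: [0.3, 1.0, 0.5]
width: 0.0854
gripper_force: 0.0
```

```bash
python3 - <<'E'
from h import *
import cv2
s=robot.get_state();print(s['t'],s['position'],s['force'],s['width'])
for c in("top","scene"):
    p=robot.camera(c); cv2.imwrite(f'pics/{c}5.png',p['color'][:,:,::-1])
    for l in("basket_handle","basket_spout","basket_center","mat","nut0_center","mortar_rim","pestle","flask","jar"):
        print(c,l,[(round(d['conf'],2),np.round(d['at'],3).tolist()) for d in robot.place_of(p,l)[:2]])
a=cv2.imread('pics/top5.png')[100:300,170:490]
cv2.imwrite('pics/c5.png',cv2.resize(a,(800,500),interpolation=cv2.INTER_CUBIC))
E
```

```text
18.7167 [0.5352616  0.26171773 0.24806062] [0.27404808 1.01945449 0.54486776] 0.08540243118183753
top basket_handle [(0.88, [0.552, 0.221, 0.074])]
top basket_spout [(0.93, [0.638, 0.03, 0.044]), (0.33, [0.757, 0.105, 0.0])]
top basket_center []
top mat [(0.7, [0.593, 0.123, -0.002])]
top nut0_center []
top mortar_rim [(0.95, [0.238, -0.27, 0.061]), (0.79, [0.363, 0.063, 0.094])]
top pestle [(0.79, [0.391, -0.16, -0.003])]
top flask [(0.85, [0.784, -0.032, -0.004])]
top jar [(0.6, [0.756, 0.106, -0.0])]
scene basket_handle [(0.56, [0.553, 0.222, 0.075])]
scene basket_spout [(0.68, [0.64, 0.027, 0.043])]
scene basket_center [(0.62, [0.599, 0.108, 0.028])]
scene mat [(0.91, [0.592, 0.124, 0.001]), (0.47, [0.557, 0.442, -0.0])]
scene nut0_center [(0.46, [0.549, -0.241, 0.028])]
scene mortar_rim [(0.85, [0.343, -0.39, 0.07]), (0.83, [0.363, 0.068, 0.088])]
scene pestle [(0.66, [0.39, -0.165, -0.004])]
scene flask [(0.67, [0.786, -0.031, -0.001])]
scene jar [(0.84, [0.76, 0.104, -0.001])]
```

View pics/c5.png

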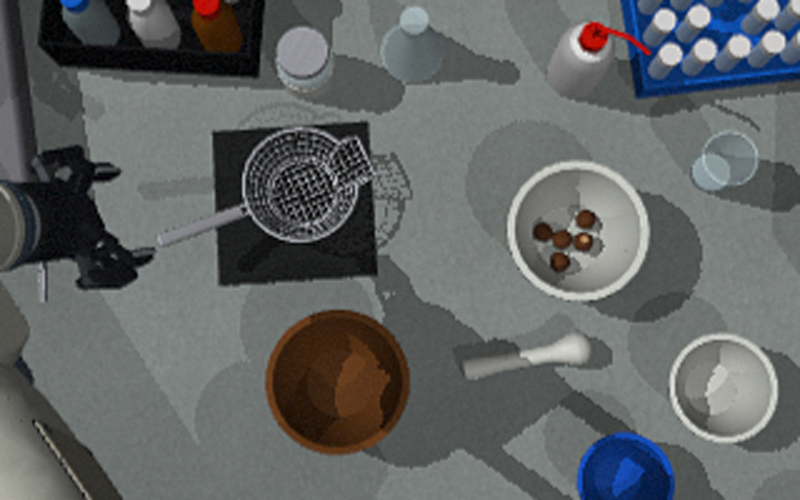

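The empty basket stands upright on the mat at (300,190), and all five nuts are in the mortar around (565,240). The other things are where they were and the gripper is clear.

```bash
python3 -c "
from workcell import robot
print(robot.finish_job())"
```

```text
the job is handed in; nothing more can be done
None
```

The job is handed in: all five nuts are in the large white mortar, the empty basket stands upright on its mat and released, and nothing else on the bench was moved as far as the final top view shows.

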